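# Change the rings on a left-hand ring mandrel

## Task

Change over the ring mandrel: its knob has a left-hand thread, so slacken it by turning it clockwise until its white engraved line points to the single long line on the block, then lift off the finished ring and lay it flat in the plywood tray without stacking it on the ring that is there. Slide every raw ring lying on the mat (two or three, the same size as the finished one) down onto the mandrel so that they lie close together, flat against its flange, and only then turn the knob anticlockwise until it is firmly tight, its line back at the two short lines. Leave the bangle, the tools and everything else where they are.

Things in the scene. Friction and masses are not known exactly. Their poses are not given: they have to be found in the camera images.
- knob (a joint): clamping knob on top of the mandrel, LEFT-HAND thread. Value in rad, growing as it is turned CLOCKWISE seen from above, which slackens it: 0 = fully tight (stop), 3.14 = slack, half a turn on; upper stop at 3.6. It stays on its shaft (never comes off), rises 0.6 mm per rad, needs 0.1 to 0.3 N m and stays where it is left
- knob_mid (a point): centre of the knob, half-way up: black, round, ribbed, 34 mm diameter, 15.5 mm tall, a bright groove round its rim (left-hand thread). z up; x turns with the knob and points along the white engraved line on its top. Under the knob is a brass cone, 4 mm high, 37 mm wide at its foot, then the drum
- mandrel: hardwood block fixed to the mat, 130 (x) by 100 (y) by 40 mm, that carries the mandrel; origin at the centre of its underside, z up. Engraved on its top: two short lines on the +x side, where the knob's line points when tight (0 rad), and one long line on the -x side, where it points when slack (3.14 rad)
- seat (a point): on the mandrel's axis, on top of its steel back flange (58 mm diameter, 12 mm high), 52 mm over the block's underside; the lowest ring lies flat here. Above: the drum of four black rubber-faced staves, 36.5 mm high (room for three rings), 39 mm across when slack; tight, it spreads and grips the bores from inside (10 N to pull a ring off). The knob's top is 57 to 60 mm over this point
- done_ring_mid (a point): the finished ring, same size as the raw ones (64 mm outside diameter, 43 mm bore, 12 mm thick), gripped on the mandrel at the start, flat on the seat; this point is its centre, half-way up
- tray: shallow plywood tray fixed on the mat, 280 mm (its x) by 180 mm (its y) outside, walls 5 mm thick, 18 mm high over its underside; origin at the centre of the underside, inner floor 5 mm above it, z up
- old_ring_mid (a point): a ring finished earlier, same size, lying in the +x half of the tray; leave it there; this point is its centre
- ring1_mid (a point): loose raw turned wooden ring, 64 mm outside diameter, 43 mm bore, 12 mm thick, 20 to 35 g, lying flat on the mat; this point is its centre, half-way up (6 mm over its underside), z along its bore. Two or three of the four raw rings are present in a run
- ring2_mid (a point): loose raw turned wooden ring, 64 mm outside diameter, 43 mm bore, 12 mm thick, 20 to 35 g, lying flat on the mat; this point is its centre, half-way up (6 mm over its underside), z along its bore. Two or three of the four raw rings are present in a run
- ring3_mid (a point): loose raw turned wooden ring, 64 mm outside diameter, 43 mm bore, 12 mm thick, 20 to 35 g, lying flat on the mat; this point is its centre, half-way up (6 mm over its underside), z along its bore. Two or three of the four raw rings are present in a run
- ring4_mid (a point): loose raw turned wooden ring, 64 mm outside diameter, 43 mm bore, 12 mm thick, 20 to 35 g, lying flat on the mat; this point is its centre, half-way up (6 mm over its underside), z along its bore. Two or three of the four raw rings are present in a run
- bangle_mid (a point): bystander: a larger wooden bangle, 92 mm outside diameter, 68 mm bore, 14 mm thick, lying flat beyond the mandrel, not part of the job; centre
- knife: bystander: carving knife lying flat, 180 mm long along its x, 24 mm high; origin at mid-length on its underside
- cork_block: bystander: cork sanding block, 100 (x) by 50 (y) by 32 mm; origin at the centre of its underside
- spoon: bystander: wooden spoon lying flat, 190 mm long along its x; origin at its middle, on the underside
Mind the look-alikes: they are no part of the job. What is shaped like the part that bears ring4_mid but black is not meant. Leave any blue look-alike of the part that bears ring1_mid alone.

How it is judged (in metres and radians):
On the way, in this order (a step that is already met when the one before it is completed fails the run):
1. the knob is unscrewed clockwise until its line is at the long slack mark (within about 25 degrees) (value of joint knob above 2.7 rad), for 0.2 s.
2. the finished ring lies flat in the tray (x of done_ring_mid in the frame of tray between -0.115 and 0.115 m and y of done_ring_mid in the frame of tray between -0.065 and 0.065 m and z of done_ring_mid in the frame of tray below 0.016 m and angle between the z axis of done_ring_mid and the z axis of tray, either way round below 0.15 rad), for 0.3 s.
3. every raw ring is down on the mandrel, the knob still slack (horizontal distance between each of ring1_mid, ring2_mid, ring3_mid, ring4_mid and seat below 0.0045 m and z of ring1_mid in the frame of seat between 0 and 0.033 m and (z of ring1_mid in the frame of seat below 0.009 m or distance between ring1_mid and ring2_mid below 0.0165 m or distance between ring1_mid and ring3_mid below 0.0165 m or distance between ring1_mid and ring4_mid below 0.0165 m) and z of ring2_mid in the frame of seat between 0 and 0.033 m and (z of ring2_mid in the frame of seat below 0.009 m or distance between ring2_mid and ring1_mid below 0.0165 m or distance between ring2_mid and ring3_mid below 0.0165 m or distance between ring2_mid and ring4_mid below 0.0165 m) and z of ring3_mid in the frame of seat between 0 and 0.033 m and (z of ring3_mid in the frame of seat below 0.009 m or distance between ring3_mid and ring1_mid below 0.0165 m or distance between ring3_mid and ring2_mid below 0.0165 m or distance between ring3_mid and ring4_mid below 0.0165 m) and z of ring4_mid in the frame of seat between 0 and 0.033 m and (z of ring4_mid in the frame of seat below 0.009 m or distance between ring4_mid and ring1_mid below 0.0165 m or distance between ring4_mid and ring2_mid below 0.0165 m or distance between ring4_mid and ring3_mid below 0.0165 m) and z of any of ring1_mid, ring2_mid, ring3_mid, ring4_mid in the frame of seat below 0.009 m and value of joint knob above 2.3 rad), for 0.2 s.
At the end, for the whole second after the job is handed in: The knob is tight again (within 0.4 rad of its stop); every raw ring present is on the mandrel, centred within 4.5 mm of its axis, the lowest within 3 mm of the flange and each other one within 4.5 mm of the ring it lies on; the finished ring lies flat on the tray's floor, not on the other ring (all of step 2 and value of joint knob below 0.4 rad and horizontal distance between each of ring1_mid, ring2_mid, ring3_mid, ring4_mid and seat below 0.0045 m and z of ring1_mid in the frame of seat between 0 and 0.033 m and (z of ring1_mid in the frame of seat below 0.009 m or distance between ring1_mid and ring2_mid below 0.0165 m or distance between ring1_mid and ring3_mid below 0.0165 m or distance between ring1_mid and ring4_mid below 0.0165 m) and z of ring2_mid in the frame of seat between 0 and 0.033 m and (z of ring2_mid in the frame of seat below 0.009 m or distance between ring2_mid and ring1_mid below 0.0165 m or distance between ring2_mid and ring3_mid below 0.0165 m or distance between ring2_mid and ring4_mid below 0.0165 m) and z of ring3_mid in the frame of seat between 0 and 0.033 m and (z of ring3_mid in the frame of seat below 0.009 m or distance between ring3_mid and ring1_mid below 0.0165 m or distance between ring3_mid and ring2_mid below 0.0165 m or distance between ring3_mid and ring4_mid below 0.0165 m) and z of ring4_mid in the frame of seat between 0 and 0.033 m and (z of ring4_mid in the frame of seat below 0.009 m or distance between ring4_mid and ring1_mid below 0.0165 m or distance between ring4_mid and ring2_mid below 0.0165 m or distance between ring4_mid and ring3_mid below 0.0165 m) and z of any of ring1_mid, ring2_mid, ring3_mid, ring4_mid in the frame of seat below 0.009 m); the robot touches nothing.
It fails at once if a bystander (bangle, carving knife, cork sanding block, wooden spoon, ring already in the tray) is pushed more than 5 cm from where it stood (distance of any of bangle_mid, knife, cork_block, spoon, old_ring_mid from where it was at the start of the episode above 0.05 m).
Of ring1, ring2, ring3, ring4 only 2 to 3 are there at a start; the rules pass over those that are not, and their reading is None.
At some moment in a run one of ring1, ring2, ring3, ring4 may be knocked a few centimetres aside while the robot is not near it.
Once in a run the grip may slacken for a moment while it holds something.
It also fails if it takes over 210 s, if anything falls off the work surface, if the arm or the gripper's body presses on something with over 40 N, if the wrist force passes 120 N, or if a joint passes its speed limit or range.

## Robot

A 6-joint arm with a two-finger parallel gripper is mounted at the origin on the work surface. World frame = base frame: x ahead of the robot, y to its left, z up, the work surface at z = 0. Lengths are in m, angles in degrees, forces in N, time in s.
With the tool pointing down it reaches from about 0.4 to 0.825 m from the base axis. Payload 7 kg.
Tool frame: the origin (TCP) lies between the finger pads; the fingertips stand 22 mm ahead of it and the grasp point (between the pads) lies 3 mm ahead of it; z points along the fingers, y is the line along which they close (so a half turn about z gives the same grasp; the last joint's range is limited). The gripper opens to 88 mm and grips with 3 to 60 N. Pads are 19 mm wide; open, the fingers measure 130 mm over their backs; the gripper's body (78 mm by 193 mm) begins 47 mm behind the grasp point.
Start: joints at [-59.238, 20.546, 0.682, 0, -70.136, -16.507], TCP at [0.166, -0.654, 0.249] pointing down, gripper open.
Joint ranges: [-176.03, 176.03], [-82.01, 121.73], [-58.28, 71.71], [-173.87, 95.51], [-174.79, -0.11], [-173.66, 173.66]. Speed limits (degrees/s): [136.94, 136.94, 172.46, 180, 180, 180].

## Interface

Orientations are given as [roll, pitch, yaw] about the fixed x, y, z axes, in that order (R = Rz(yaw) Ry(pitch) Rx(roll)).
In Python, from plant import ctrl gives the robot as it stands.
- The arm moves only by the tool apply_moves, never from a script. Its argument "targets" is a list of rows, each an object with "travel": the shift along the tool's x, y, z in mm, a list of three; "roll": the turn about the tool's z in degrees; "jaw": the finger opening in mm, from 0 to 87.6. In form: [{"travel": [tx, ty, tz], "roll": roll, "jaw": jaw}, ...]. A call has 1 to 10 rows; each row shifts and turns the commanded pose from where the row before left it, along the tool's axes as they then stand; what a row does not reach is not made up. A row lasts 1/10 s, in which the tool goes at most 50 mm and 8.59 degrees, less where a joint would pass 70% of its speed; a pose out of reach is approached as far as the arm can. A call with a gripper value outside its range is refused whole. The fingers move at their own pace and stop on an object; the grip force is fixed at half the most. Time passes only in rows, so rows that do not move let the fingers close. It gives the time, the measured TCP pose, the force, the opening and the grip force at its end, in the units of the state.
- ctrl.get_obs(): the state, without advancing time (a new reading comes with each control period).
- ctrl.snapshot(name): name is "scene" or "top" or "wrist"; returns the picture (420x560x3 uint8, red, green, blue); there is no depth.
- ctrl.calibration(name): a dict with "K" (3x3 intrinsics, pixels), "extrinsics" (4x4, takes a point from camera to world coordinates); the wrist camera has in their place "hand_eye" (4x4, takes a point from camera to tool coordinates, whose origin is the TCP and whose axes are the flange's). Camera axes: x right, y down, z forward; pixel columns grow to the right and rows downward; lengths in m; the calibration is good to about 2 mm. The wrist camera is an equidistant fisheye: a pixel r from the principal point sees the ray r / f radians off the axis. A picture is of the moment at which its call begins: read the wrist's pose just before it. calibration takes no time and is no camera call.
- ctrl.close_job(): hands the job in; it is judged then, once.
The state is a dict: "clock": time; "joint_pos": joint angles; "qvel": joint speeds; "tau": joint torques, N m; "tool_pos": TCP position; "orientation": TCP orientation; "force": force on the tool from outside, world axes, zero at the start; "moment": the same for the moment, N m; "opening": finger opening in m; "gripper_force": force on a finger pad.
Only numpy, scipy, OpenCV 4.12 (cv2) and the standard library are available. Lean on these libraries where they do the work, as an engineer would, in place of code of your own. Each camera call takes 0.05 s, during which the arm holds its last target. There are 200 camera calls.

## Working session

There is one attempt and no reset: what is moved stays moved. The work goes in short steps, Python scripts to look and compute and a tool call to move; the robot and the scene stay as the last step left them, time stands still between calls to the robot, and variables do not carry over. Pictures are saved under pics/ and viewed, at most 14 in all, crops included, and the job is handed in when it is done.

Besides the shell and the picture viewer there is one more tool, called by a JSON object that holds its "fn" and its "kwargs", one argument or row to a line. apply_moves: Moves the arm, as the interface text tells. Its arguments: {"type":"object","properties":{"targets":{"type":"array","items":{"type":"object","properties":{"travel":{"type":"array","items":{"type":"number"}},"roll":{"type":"number"},"jaw":{"type":"number"}}}}},"required":["targets"]}

```bash
mkdir -p pics
python3 - <<'E'
from plant import ctrl
import cv2,numpy as np
o=ctrl.get_obs();print(o)
for n in("top","scene"):
    im=ctrl.snapshot(n);cv2.imwrite(f"pics/{n}0.png",cv2.cvtColor(im,cv2.COLOR_RGB2BGR))
    c=ctrl.calibration(n);print(n,c)
print(ctrl.calibration("wrist"))
E
```

```text
{'clock': 0.0, 'joint_pos': array([-5.92375075e+01,  2.05912635e+01,  6.32501513e-01, -1.98386837e-02,
       -7.01366591e+01, -1.65069086e+01]), 'qvel': array([-0.04243905,  0.04493033,  0.04449589,  0.01075586,  0.02437633,
       -0.05812587]), 'tau': array([ 4.75655488e-04, -5.82716489e+01,  2.93056941e+01,  6.99678987e+00,
        7.00867851e-03, -1.89024017e-04]), 'tool_pos': array([ 0.16607252, -0.65376753,  0.24761583]), 'orientation': array([ 1.79903212e+02, -9.23378176e-03, -1.65751165e+02]), 'force': array([-0.13010061,  0.04874381,  0.72285745]), 'moment': array([0.01783839, 0.07779621, 0.00659537]), 'gripper_force': 0.0, 'opening': 0.0877043816626472}
top {'K': array([[539.70708864,   0.        , 279.06382524],
       [  0.        , 539.70708864, 210.41543072],
       [  0.        ,   0.        ,   1.        ]]), 'extrinsics': array([[-1.59044319e-02, -9.97751014e-01,  6.51149998e-02,
         3.96988335e-01],
       [-9.99873455e-01,  1.58935772e-02, -6.84735542e-04,
         7.36282410e-02],
       [-3.51714692e-04, -6.51176501e-02, -9.97877532e-01,
         1.28380299
[... 335 characters left out ...]

       [ 0.62641665,  0.67218377, -0.39467854,  0.68268227],
       [ 0.0092281 , -0.51268979, -0.85852433,  1.38485537],
       [ 0.        ,  0.        ,  0.        ,  1.        ]])}
{'K': array([[325.1922621 ,   0.        , 276.59485024],
       [  0.        , 325.1922621 , 210.18849408],
       [  0.        ,   0.        ,   1.        ]]), 'hand_eye': array([[-1.53591798e-04, -9.53087841e-01, -3.02693812e-01,
         8.25090253e-02],
       [ 9.99999335e-01, -4.92262892e-04,  1.04256535e-03,
        -3.13925749e-04],
       [-1.14266129e-03, -3.02693451e-01,  9.53087283e-01,
        -1.35628899e-01],
       [ 0.00000000e+00,  0.00000000e+00,  0.00000000e+00,
         1.00000000e+00]])}
```

View pics/top0.png

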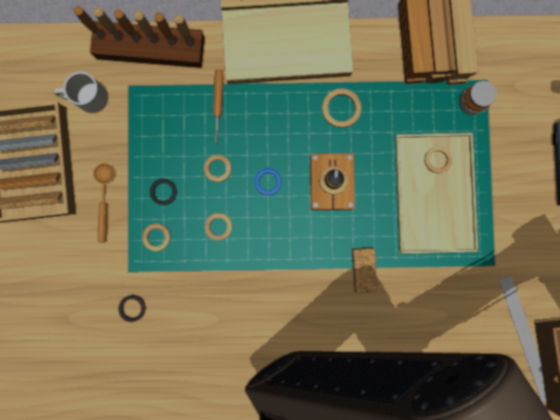

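View pics/scene0.png

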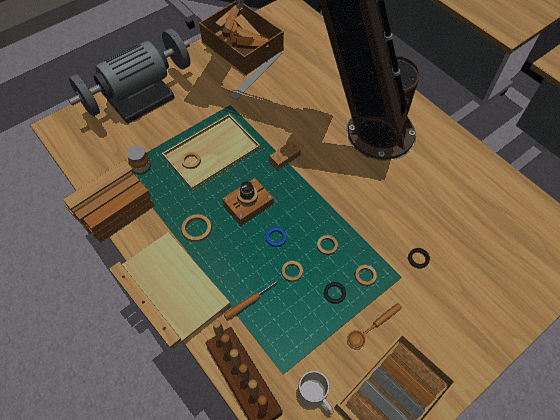

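```bash
cat > h.py <<'E'
from plant import ctrl
import cv2,numpy as np
from scipy.spatial.transform import Rotation as R
def rays(cam,px,pose=None):
    c=ctrl.calibration(cam);K=c["K"];p=np.atleast_2d(px).astype(float)
    n=(p-[K[0,2],K[1,2]])/[K[0,0],K[1,1]]
    if cam=="wrist":
        r=np.linalg.norm(n,axis=1,keepdims=True)+1e-12
        d=np.c_[n/r*np.sin(r),np.cos(r)]
        o=pose or ctrl.get_obs()
        T=np.eye(4);T[:3,:3]=R.from_euler("xyz",o["orientation"],degrees=True).as_matrix();T[:3,3]=o["tool_pos"]
        E=T@c["hand_eye"]
    else: d=np.c_[n,np.ones(len(n))];E=c["extrinsics"]
    return E[:3,3],d@E[:3,:3].T
def plane(cam,px,z,pose=None):
    o,d=rays(cam,px,pose);return o+d*((z-o[2])/d[:,2:3])
def proj(cam,X,pose):
    c=ctrl.calibration(cam)
    T=np.eye(4);T[:3,:3]=R.from_euler("xyz",pose["orientation"],degrees=True).as_matrix();T[:3,3]=pose["tool_pos"]
    q=np.linalg.inv(T@c["hand_eye"])@np.r_[X,1];q=q[:3]
    th=np.arctan2(np.hypot(*q[:2]),q[2]);K=c["K"]
    return K[:2,2]+K[0,0]*th*q[:2]/np.hypot(*q[:2])
def snap(cam,name=None):
    o=ctrl.get_obs();im=cv2.cvtColor(ctrl.snapshot(cam),cv2.COLOR_RGB2BGR)
    if name: cv2.imwrite("pics/"+name,im)
    return o,im
def fitc(P):
    A=np.c_[2*P[:,:2],np.ones(len(P))];s=np.linalg.lstsq(A,(P[:,:2]**2).sum(1),rcond=None)[0]
    return s[:2],np.sqrt(s[2]+s[0]**2+s[1]**2)
E
python3 - <<'E'
from h import *
im=cv2.imread("pics/top0.png");hsv=cv2.cvtColor(im,cv2.COLOR_BGR2HSV)
m=((hsv[...,0]>8)&(hsv[...,0]<32)&(hsv[...,1]>50)&(hsv[...,2]>90)).astype(np.uint8)
m[:82]=0;m[272:]=0;m[:,:129]=0
cs,h=cv2.findContours(m,cv2.RETR_CCOMP,cv2.CHAIN_APPROX_NONE)
for i,c in enumerate(cs):
    if cv2.contourArea(c)<150: continue
    P=plane("top",c[:,0],0.012);ce,r=fitc(P);(cx,cy),(w,hh),a=cv2.minAreaRect(c)
    print(h[0][i][3]>=0,np.round([cx,cy,w,hh,a],1),np.round(ce,4),round(r,4),np.round(plane("top",[[cx,cy]],0.018)[0],4))
m=((hsv[...,0]>8)&(hsv[...,0]<40)&(hsv[...,1]>40)&(hsv[...,2]>90)).astype(np.uint8)
c=im[135:235,270:490];cv2.imwrite("pics/crop.png",cv2.resize(c,None,fx=3.6,fy=3.6,interpolation=cv2.INTER_CUBIC))
for p in [(398,136),(473,133),(477,251),(401,254)]:print(plane("top",[p],0.018))
for p in [(312,154),(354,154),(354,209),(312,209)]:print(plane("top",[p],0.04))
print(plane("top",[(335,178)],0.112))
E
```

```text
False [156. 237.  26.  26.  90.] [0.4225 0.3635] 0.0308 [0.4218 0.3621 0.018 ]
True [156.  237.   18.4  18.4  45. ] [0.422  0.3632] 0.0221 [0.4218 0.3621 0.018 ]
False [218.  226.5  25.   26.   90. ] [0.4445 0.2174] 0.0303 [0.4441 0.2166 0.018 ]
True [218.2 226.3  19.1  18.4  45. ] [0.4447 0.2167] 0.0224 [0.4446 0.216  0.018 ]
False [217.  168.   25.5  25.5  45. ] [0.5836 0.2182] 0.0305 [0.5823 0.2178 0.018 ]
True [217.  168.   18.4  18.4  45. ] [0.5831 0.2179] 0.0221 [0.5823 0.2178 0.018 ]
False [332.5 181.   56.   43.   90. ] [ 0.5471 -0.0542] 0.0664 [ 0.5471 -0.0544  0.018 ]
True [333.5 178.5  18.4  19.8  45. ] [ 0.553  -0.0582] 0.0234 [ 0.553  -0.0569  0.018 ]
False [436.  192.6 117.5  76.4  87.9] [ 0.5169 -0.2986] 0.13 [ 0.5157 -0.2975  0.018 ]
True [434. 233.  12.  32.   0.] [ 0.4184 -0.2886] 0.0267 [ 0.4208 -0.2895  0.018 ]
True [404.6 228.6  41.1   7.1  80.8] [ 0.432  -0.2275] 0.0299 [ 0.4322 -0.2209  0.018 ]
True [416.7 166.5  57.3  16.1  88.5] [ 0.5851 -0.261 ] 0.046 [ 0.5784 -0.2539  0.018 ]
True [409.5 194.  112.3  20.   73.6] [ 0.5286 -0.2996] 0.097 [ 0.5134 -0.235   0.018 ]
False [341.  107.5  37.   38.   90. ] [ 0.724  -0.0797] 0.0451 [ 0.7227 -0.0785  0.018 ]
True [341.  108.   28.3  28.3  45. ] [ 0.7235 -0.0796] 0.0343 [ 0.7214 -0.0785  0.018 ]
False [456.  176.5 189.  206.   90. ] [ 0.5497 -0.3496] 0.2436 [ 0.5531 -0.346   0.018 ]
False [178.  99.  34.  98.  90.] [0.7228 0.3109] 0.0968 [0.7494 0.3093 0.018 ]
[[ 0.65192271 -0.21207371  0.018     ]]
[[ 0.65627448 -0.39017314  0.018     ]]
[[ 0.37711446 -0.38855507  0.018     ]]
[[ 0.37294874 -0.21064675  0.018     ]]
[[ 0.60837632 -0.00589292  0.04      ]]
[[ 0.60681725 -0.10353836  0.04      ]]
[[ 0.47866989 -0.10034096  0.04      ]]
[[ 0.48021507 -0.00334488  0.04      ]]
[[ 0.54245264 -0.05046926  0.112     ]]
```

View pics/crop.png

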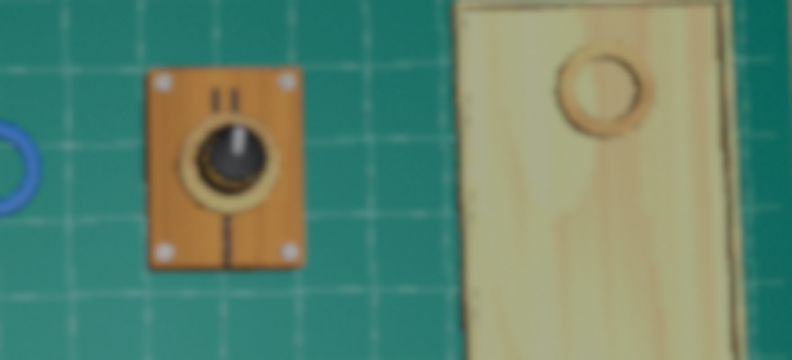

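Candidates (top view): the tan raw rings are at (218,168), (218,227) and (156,237), so three are present. Look-alikes to leave alone are blue (268,181), black (163,191) and (132,308), the bangle (341,107) and the old ring in the tray (437,160). The crop shows the knob's line pointing up between the two short lines, so it is tight, and the long line is below it. The mandrel axis is at about (0.543, -0.053).

{"fn": "apply_moves", "kwargs": {
  "targets": [
    {"travel": [-34.2, 32.7, 0], "roll": 0, "jaw": 87},
    {"travel": [-34.2, 32.7, 0], "roll": 0, "jaw": 87},
    {"travel": [-34.2, 32.7, 0], "roll": 0, "jaw": 87},
    {"travel": [-34.2, 32.7, 0], "roll": 0, "jaw": 87},
    {"travel": [-34.2, 32.7, 0], "roll": 0, "jaw": 87},
    {"travel": [-34.2, 32.7, 0], "roll": 0, "jaw": 87},
    {"travel": [-34.2, 32.7, 0], "roll": 0, "jaw": 87},
    {"travel": [-34.2, 32.7, 0], "roll": 0, "jaw": 87},
    {"travel": [-34.2, 32.7, 0], "roll": 0, "jaw": 87},
    {"travel": [-34.2, 32.7, 0], "roll": 0, "jaw": 87}
  ]
}}

```text
clock: 1.1
tool_pos: [0.4176, -0.2512, 0.2486]
orientation: [180.0, 0.0, -165.7]
force: [1.3, -0.3, 0.5]
opening: 0.087
gripper_force: 0.0
```

{"fn": "apply_moves", "kwargs": {
  "targets": [
    {"travel": [-34.2, 32.7, 0], "roll": 0, "jaw": 87},
    {"travel": [-34.2, 32.7, 0], "roll": 0, "jaw": 87},
    {"travel": [-34.2, 32.7, 0], "roll": 0, "jaw": 87},
    {"travel": [-34.2, 32.7, 0], "roll": 0, "jaw": 87},
    {"travel": [-34.2, 32.7, 0], "roll": 0, "jaw": 87},
    {"travel": [0, 0, 0], "roll": -8.3, "jaw": 87},
    {"travel": [0, 0, 0], "roll": -8.3, "jaw": 87},
    {"travel": [0, 0, 0], "roll": -8.3, "jaw": 87},
    {"travel": [0, 0, 0], "roll": -8.3, "jaw": 87},
    {"travel": [0, 0, 0], "roll": -8.3, "jaw": 87}
  ]
}}

```text
clock: 2.1
tool_pos: [0.5424, -0.0524, 0.2481]
orientation: [180.0, -0.0, -123.9]
force: [-0.4, -0.3, 1.2]
opening: 0.0871
gripper_force: 0.0
```

{"fn": "apply_moves", "kwargs": {
  "targets": [
    {"travel": [0, 0, 0], "roll": -8.3, "jaw": 87},
    {"travel": [0, 0, 0], "roll": -8.3, "jaw": 87},
    {"travel": [0, 0, 0], "roll": -8.3, "jaw": 87},
    {"travel": [0, 0, 0], "roll": -8.3, "jaw": 87},
    {"travel": [0, 0, 0], "roll": -8.3, "jaw": 87},
    {"travel": [0, 0, 0], "roll": -8.3, "jaw": 87},
    {"travel": [0, 0, 0], "roll": -8.3, "jaw": 87},
    {"travel": [0, 0, 0], "roll": -8.3, "jaw": 87},
    {"travel": [0, 0, 0], "roll": -8.3, "jaw": 87},
    {"travel": [0, 0, 0], "roll": -8.3, "jaw": 87}
  ]
}}

```text
clock: 3.1
tool_pos: [0.5423, -0.0525, 0.2482]
orientation: [180.0, 0.0, -40.9]
force: [-0.2, 0.5, 0.5]
opening: 0.0871
gripper_force: 0.0
```

{"fn": "apply_moves", "kwargs": {
  "targets": [
    {"travel": [0, 0, 0], "roll": -8.3, "jaw": 87},
    {"travel": [0, 0, 0], "roll": -8.3, "jaw": 87},
    {"travel": [0, 0, 0], "roll": -8.3, "jaw": 87},
    {"travel": [0, 0, 0], "roll": -8.3, "jaw": 87},
    {"travel": [0, 0, 0], "roll": -8.3, "jaw": 87},
    {"travel": [0, 0, 0], "roll": 0, "jaw": 87},
    {"travel": [0, 0, 0], "roll": 0, "jaw": 87}
  ]
}}

```text
clock: 3.8
tool_pos: [0.5425, -0.0525, 0.2484]
orientation: [180.0, 0.0, 0.0]
force: [0.4, 0.7, 0.4]
opening: 0.0869
gripper_force: 0.0
```

Run:
```python
from h import *
o,im=snap("wrist","w1.png");print(o["joint_pos"],o["tool_pos"],o["orientation"])
```

```text
[ 1.50753048e+01  8.33950813e+00 -1.58039447e+01 -4.46502284e-03
 -6.58820115e+01  7.49301857e+01] [ 0.54245895 -0.05249401  0.24836119] [1.79997314e+02 2.56479305e-02 3.66443595e-03]
```

View pics/w1.png

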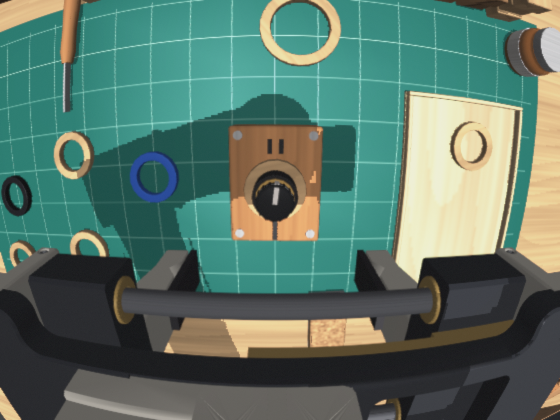

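The wrist view shows the mandrel knob at (276,195) with its white line pointing up to the two short lines. The block's screws are at about (238,136), (318,133), (240,234) and (310,234).

Run:
```python
from h import *
im=cv2.imread("pics/w1.png");o=ctrl.get_obs();hsv=cv2.cvtColor(im,cv2.COLOR_BGR2HSV)
m=((hsv[...,1]<70)&(hsv[...,2]>120)).astype(np.uint8)
S=[]
for x,y in[(238,136),(318,133),(240,234),(310,234)]:
    w=m[y-8:y+9,x-8:x+9];yy,xx=np.nonzero(w);S.append((x-8+xx.mean(),y-8+yy.mean()));print(S[-1],len(xx))
P=plane("wrist",S,0.041,o);print(P.round(4),P.mean(0),np.linalg.norm(P[0]-P[3]),np.linalg.norm(P[1]-P[2]))
# block mask outline
m=((hsv[...,0]<20)&(hsv[...,1]>60)&(hsv[...,2]>60)).astype(np.uint8);m2=np.zeros_like(m);m2[115:248,215:335]=m[115:248,215:335]
c=max(cv2.findContours(m2,cv2.RETR_EXTERNAL,cv2.CHAIN_APPROX_NONE)[0],key=cv2.contourArea)
print(cv2.minAreaRect((plane("wrist",c[:,0],0.041,o)[:,:2]*1000).astype(np.float32)))
# ring outer
for v,h in [("knob",(hsv[...,2]<60))]:
    m3=np.zeros_like(m);m3[160:235,245:305]=h[160:235,245:305]
    c=max(cv2.findContours(m3,cv2.RETR_EXTERNAL,cv2.CHAIN_APPROX_NONE)[0],key=cv2.contourArea)
    print(cv2.boundingRect(c),cv2.minEnclosingCircle(c))
for z in(.103,.11):print(proj("wrist",[.5434,-.0533,z],o))
cv2.imwrite("pics/w1c.png",cv2.resize(im[110:250,210:340],None,fx=4,fy=4,interpolation=cv2.INTER_CUBIC))
```

```text
(np.float64(237.09722222222223), np.float64(134.83333333333334)) 72
(np.float64(313.45454545454544), np.float64(135.24242424242425)) 66
(np.float64(239.44303797468353), np.float64(234.21518987341773)) 79
(np.float64(310.9718309859155), np.float64(233.95774647887325)) 71
[[ 0.5991 -0.0108  0.041 ]
 [ 0.5987 -0.0912  0.041 ]
 [ 0.4872 -0.0101  0.041 ]
 [ 0.4876 -0.0916  0.041 ]] [ 0.54314539 -0.05091697  0.041     ] 0.1377010602479173 0.13786019347095566
((545.015869140625, -50.61274719238281), (98.85954284667969, 129.9119415283203), 89.46735382080078)
(253, 171, 45, 51) ((275.0, 195.7899932861328), 25.2893009185791)
[277.4732617  201.78819473]
[277.48252164 203.98767402]
```

View pics/w1c.png

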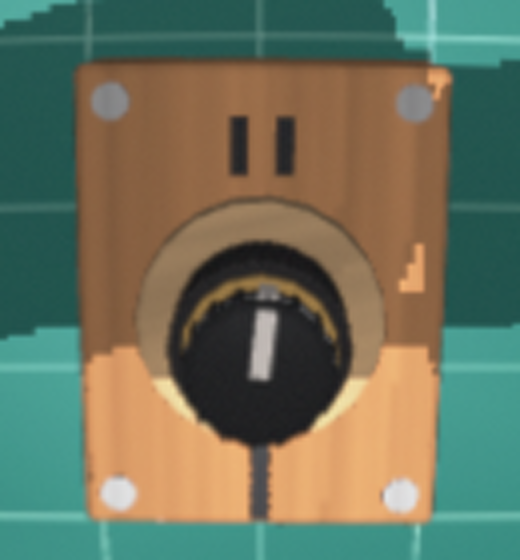

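{"fn": "apply_moves", "kwargs": {
  "targets": [
    {"travel": [1.5, -1.3, 40], "roll": 0, "jaw": 60},
    {"travel": [0, 0, 40], "roll": 0, "jaw": 60},
    {"travel": [0, 0, 30], "roll": 0, "jaw": 60},
    {"travel": [0, 0, 17.5], "roll": 0, "jaw": 50},
    {"travel": [0, 0, 0], "roll": 0, "jaw": 40},
    {"travel": [0, 0, 0], "roll": 0, "jaw": 38},
    {"travel": [0, 0, 0], "roll": 0, "jaw": 36},
    {"travel": [0, 0, 0], "roll": 0, "jaw": 36}
  ]
}}

```text
clock: 4.65
tool_pos: [0.5449, -0.051, 0.1224]
orientation: [-180.0, -0.1, 0.2]
force: [-0.1, -0.0, 0.4]
opening: 0.0367
gripper_force: 0.0
```

{"fn": "apply_moves", "kwargs": {
  "targets": [
    {"travel": [0, 0, 0], "roll": 0, "jaw": 35},
    {"travel": [0, 0, 0], "roll": 0, "jaw": 30},
    {"travel": [0, 0, 0], "roll": 0, "jaw": 25},
    {"travel": [0, 0, 0], "roll": 0, "jaw": 25},
    {"travel": [0, 0, 0], "roll": 0, "jaw": 25}
  ]
}}

```text
clock: 5.15
tool_pos: [0.5446, -0.0507, 0.1219]
orientation: [-180.0, -0.1, 0.3]
force: [-2.2, 5.0, 6.2]
opening: 0.0326
gripper_force: 30.0
```

{"fn": "apply_moves", "kwargs": {
  "targets": [
    {"travel": [0, 0, -0.1], "roll": 8.5, "jaw": 25},
    {"travel": [0, 0, -0.1], "roll": 8.5, "jaw": 25},
    {"travel": [0, 0, -0.1], "roll": 8.5, "jaw": 25},
    {"travel": [0, 0, -0.1], "roll": 8.5, "jaw": 25},
    {"travel": [0, 0, -0.1], "roll": 8.5, "jaw": 25},
    {"travel": [0, 0, -0.1], "roll": 8.5, "jaw": 25},
    {"travel": [0, 0, -0.1], "roll": 8.5, "jaw": 25},
    {"travel": [0, 0, -0.1], "roll": 8.5, "jaw": 25},
    {"travel": [0, 0, -0.1], "roll": 8.5, "jaw": 25},
    {"travel": [0, 0, -0.1], "roll": 8.5, "jaw": 25}
  ]
}}

```text
clock: 6.15
tool_pos: [0.5441, -0.0512, 0.1224]
orientation: [-180.0, -0.0, -85.1]
force: [-1.3, 2.4, 4.0]
opening: 0.0327
gripper_force: 30.0
```

{"fn": "apply_moves", "kwargs": {
  "targets": [
    {"travel": [0, 0, -0.1], "roll": 8.5, "jaw": 25},
    {"travel": [0, 0, -0.1], "roll": 8.5, "jaw": 25},
    {"travel": [0, 0, -0.1], "roll": 8.5, "jaw": 25},
    {"travel": [0, 0, -0.1], "roll": 8.5, "jaw": 25},
    {"travel": [0, 0, -0.1], "roll": 8.5, "jaw": 25},
    {"travel": [0, 0, -0.1], "roll": 8.5, "jaw": 25},
    {"travel": [0, 0, -0.1], "roll": 8.5, "jaw": 25},
    {"travel": [0, 0, -0.1], "roll": 8.5, "jaw": 25},
    {"travel": [0, 0, -0.1], "roll": 8.5, "jaw": 25},
    {"travel": [0, 0, -0.1], "roll": 8.5, "jaw": 25}
  ]
}}

```text
clock: 7.15
tool_pos: [0.5435, -0.0508, 0.1232]
orientation: [180.0, -0.0, -170.1]
force: [-4.3, 5.2, 4.2]
opening: 0.033
gripper_force: 30.0
```

{"fn": "apply_moves", "kwargs": {
  "targets": [
    {"travel": [0, 0, 0], "roll": 8, "jaw": 25},
    {"travel": [0, 0, 0], "roll": 0, "jaw": 25},
    {"travel": [0, 0, 0], "roll": 0, "jaw": 25}
  ]
}}

```text
clock: 7.45
tool_pos: [0.5435, -0.0507, 0.1233]
orientation: [180.0, -0.0, -177.8]
force: [-5.0, 4.4, 5.4]
opening: 0.0325
gripper_force: 30.0
```

{"fn": "apply_moves", "kwargs": {
  "targets": [
    {"travel": [0, 0, 0], "roll": 0, "jaw": 70},
    {"travel": [0, 0, 0], "roll": 0, "jaw": 87},
    {"travel": [0, 0, 0], "roll": 0, "jaw": 87},
    {"travel": [0, 0, -40], "roll": 0, "jaw": 87},
    {"travel": [0, 0, -40], "roll": 0, "jaw": 87},
    {"travel": [0, 0, -40], "roll": 0, "jaw": 87},
    {"travel": [0, 0, 0], "roll": 0, "jaw": 87},
    {"travel": [0, 0, 0], "roll": 0, "jaw": 87}
  ]
}}

```text
clock: 8.25
tool_pos: [0.5445, -0.0512, 0.244]
orientation: [180.0, 0.1, -177.8]
force: [-1.1, -0.3, -0.3]
opening: 0.0862
gripper_force: 0.0
```

Run:
```python
from h import *
o,im=snap("wrist","w2.png");print(o["joint_pos"],o["tool_pos"],o["orientation"])
```

```text
[ 1.51572162e+01  8.60790206e+00 -1.60725654e+01 -3.16345421e-03
 -6.51826067e+01 -1.02918330e+02] [ 0.54446805 -0.05120213  0.24399424] [ 1.79966587e+02  1.32817549e-01 -1.77762476e+02]
```

View pics/w2.png

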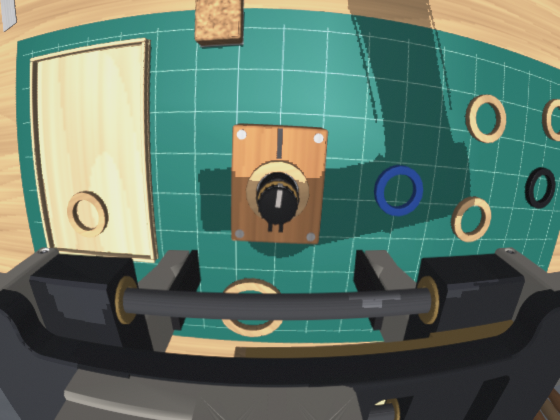

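The wrist view is now turned by 180°. The knob at (279,195) has its white line pointing up to the long line at (280,140), so it is slack. The three raw rings are at the right.

Run:
```python
from h import *
im=cv2.imread("pics/w2.png");o=ctrl.get_obs();hsv=cv2.cvtColor(im,cv2.COLOR_BGR2HSV)
m=((hsv[...,1]<70)&(hsv[...,2]>110)).astype(np.uint8)
S=[]
for x,y in[(241,135),(318,139),(239,234),(311,237)]:
    w=m[y-8:y+9,x-8:x+9];yy,xx=np.nonzero(w);S.append((x-8+xx.mean(),y-8+yy.mean()));print(S[-1],len(xx))
P=plane("wrist",S,0.042,o);print(P.round(4),P.mean(0))
```

```text
(np.float64(241.14864864864865), np.float64(134.22972972972974)) 74
(np.float64(318.11842105263156), np.float64(137.6578947368421)) 76
(np.float64(238.16901408450704), np.float64(234.14084507042253)) 71
(np.float64(310.3220338983051), np.float64(236.40677966101694)) 59
[[ 0.4873 -0.09    0.042 ]
 [ 0.4877 -0.0104  0.042 ]
 [ 0.5977 -0.0921  0.042 ]
 [ 0.5974 -0.0113  0.042 ]] [ 0.54251897 -0.05092644  0.042     ]
```

{"fn": "apply_moves", "kwargs": {
  "targets": [
    {"travel": [0, 0, 40], "roll": 2.2, "jaw": 87},
    {"travel": [0, 0, 40], "roll": 0, "jaw": 87},
    {"travel": [0, 0, 40], "roll": 0, "jaw": 87},
    {"travel": [0, 0, 40], "roll": 0, "jaw": 87},
    {"travel": [0, 0, 6], "roll": 0, "jaw": 87},
    {"travel": [0, 0, 0], "roll": 0, "jaw": 80},
    {"travel": [0, 0, 0], "roll": 0, "jaw": 72},
    {"travel": [0, 0, 0], "roll": 0, "jaw": 66},
    {"travel": [0, 0, 0], "roll": 0, "jaw": 66}
  ]
}}

```text
clock: 9.2
tool_pos: [0.5451, -0.051, 0.0787]
orientation: [180.0, 0.2, -179.9]
force: [0.1, -0.2, 0.1]
opening: 0.0668
gripper_force: 0.0
```

{"fn": "apply_moves", "kwargs": {
  "targets": [
    {"travel": [0, 0, 0], "roll": 0, "jaw": 60},
    {"travel": [0, 0, 0], "roll": 0, "jaw": 55},
    {"travel": [0, 0, 0], "roll": 0, "jaw": 55},
    {"travel": [0, 0, 0], "roll": 0, "jaw": 55}
  ]
}}

```text
clock: 9.6
tool_pos: [0.5448, -0.051, 0.0783]
orientation: [180.0, 0.1, -179.9]
force: [-2.2, 1.5, 7.1]
opening: 0.0624
gripper_force: 30.0
```

{"fn": "apply_moves", "kwargs": {
  "targets": [
    {"travel": [0, 0, -5], "roll": 0, "jaw": 55},
    {"travel": [0, 0, -15], "roll": 0, "jaw": 55},
    {"travel": [0, 0, -25], "roll": 0, "jaw": 55},
    {"travel": [0, 0, -30], "roll": 0, "jaw": 55},
    {"travel": [0, 0, -30], "roll": 0, "jaw": 55},
    {"travel": [0, 0, -15], "roll": 0, "jaw": 55}
  ]
}}

```text
clock: 10.2
tool_pos: [0.545, -0.0512, 0.2002]
orientation: [180.0, 0.2, -179.9]
force: [-0.1, -0.9, -0.3]
opening: 0.0625
gripper_force: 30.0
```

Run:
```python
from h import *
o,im=snap("wrist","w3.png");print(o["tool_pos"],o["opening"],o["force"])
```

```text
[ 0.54498408 -0.05116206  0.20020492] 0.06247287087728418 [-0.05019962 -0.9173703  -0.28208775]
```

View pics/w3.png

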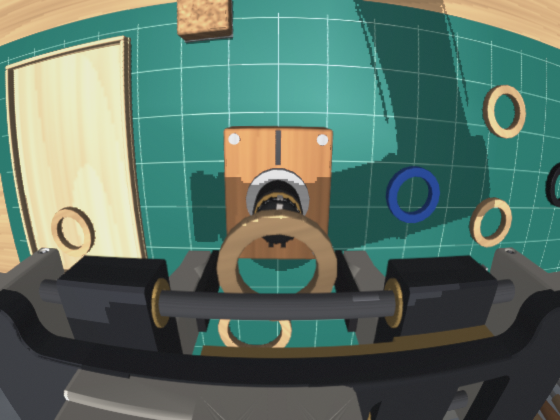

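The finished ring is held squarely between the fingers, with its outer edge at columns 218 to 337. Next it goes to the empty −x half of the tray.

{"fn": "apply_moves", "kwargs": {
  "targets": [
    {"travel": [15.8, -41.5, 0], "roll": 0, "jaw": 55},
    {"travel": [15.8, -41.5, 0], "roll": 0, "jaw": 55},
    {"travel": [15.8, -41.5, 0], "roll": 0, "jaw": 55},
    {"travel": [15.8, -41.5, 0], "roll": 0, "jaw": 55},
    {"travel": [15.8, -41.5, 0], "roll": 0, "jaw": 55},
    {"travel": [15.8, -41.5, 20], "roll": 0, "jaw": 55},
    {"travel": [0, 0, 40], "roll": 0, "jaw": 55},
    {"travel": [0, 0, 40], "roll": 0, "jaw": 55},
    {"travel": [0, 0, 40], "roll": 0, "jaw": 55},
    {"travel": [0, 0, 15], "roll": 0, "jaw": 55}
  ]
}}

```text
clock: 11.25
tool_pos: [0.4468, -0.2997, 0.0384]
orientation: [179.9, -0.3, 180.0]
force: [-0.2, -0.4, -0.2]
opening: 0.0634
gripper_force: 3.0
```

{"fn": "apply_moves", "kwargs": {
  "targets": [
    {"travel": [0, 0, 6], "roll": 0, "jaw": 55},
    {"travel": [0, 0, 4], "roll": 0, "jaw": 55},
    {"travel": [0, 0, 2], "roll": 0, "jaw": 55},
    {"travel": [0, 0, 0], "roll": 0, "jaw": 55}
  ]
}}

```text
clock: 11.65
tool_pos: [0.4503, -0.3004, 0.0315]
orientation: [-180.0, 0.1, -179.9]
force: [-0.0, 0.2, 0.1]
opening: 0.0623
gripper_force: 30.0
```

{"fn": "apply_moves", "kwargs": {
  "targets": [
    {"travel": [0, 0, 0], "roll": 0, "jaw": 75},
    {"travel": [0, 0, 0], "roll": 0, "jaw": 87},
    {"travel": [0, 0, 0], "roll": 0, "jaw": 87},
    {"travel": [0, 0, -20], "roll": 0, "jaw": 87},
    {"travel": [0, 0, -45], "roll": 0, "jaw": 87},
    {"travel": [0, 0, -45], "roll": 0, "jaw": 87},
    {"travel": [0, 0, -45], "roll": 0, "jaw": 87},
    {"travel": [0, 0, -45], "roll": 0, "jaw": 87},
    {"travel": [0, 43, 0], "roll": 0, "jaw": 87},
    {"travel": [0, 43, 0], "roll": 0, "jaw": 87}
  ]
}}

```text
clock: 12.65
tool_pos: [0.4499, -0.2141, 0.2317]
orientation: [-180.0, 0.2, 179.9]
force: [0.7, 1.5, -0.4]
opening: 0.087
gripper_force: 0.0
```

{"fn": "apply_moves", "kwargs": {
  "targets": [
    {"travel": [0, 43, 0], "roll": 0, "jaw": 87},
    {"travel": [0, 43, 0], "roll": 0, "jaw": 87},
    {"travel": [0, 43, 0], "roll": 0, "jaw": 87},
    {"travel": [0, 43, 0], "roll": 0, "jaw": 87},
    {"travel": [0, 43, 0], "roll": 0, "jaw": 87},
    {"travel": [0, 43, 0], "roll": 0, "jaw": 87},
    {"travel": [0, 43, 0], "roll": 0, "jaw": 87},
    {"travel": [0, 43, 0], "roll": 0, "jaw": 87},
    {"travel": [0, 43, 0], "roll": 0, "jaw": 87},
    {"travel": [0, 43, 0], "roll": 0, "jaw": 87}
  ]
}}

```text
clock: 13.65
tool_pos: [0.4486, 0.2176, 0.2305]
orientation: [180.0, 0.0, -179.9]
force: [1.3, -0.4, 0.5]
opening: 0.087
gripper_force: 0.0
```

{"fn": "apply_moves", "kwargs": {
  "targets": [
    {"travel": [0, 0, 40], "roll": 0, "jaw": 87},
    {"travel": [0, 0, 30], "roll": 0, "jaw": 87},
    {"travel": [0, 0, 0], "roll": 0, "jaw": 87},
    {"travel": [0, 0, 0], "roll": 0, "jaw": 87}
  ]
}}

```text
clock: 14.05
tool_pos: [0.4493, 0.2157, 0.1607]
orientation: [-179.9, -0.0, -179.9]
force: [0.5, 0.6, 0.0]
opening: 0.0871
gripper_force: 0.0
```

```bash
cat >> h.py <<'E'
def tan(im):
    h=cv2.cvtColor(im,cv2.COLOR_BGR2HSV);m=((h[...,0]>6)&(h[...,0]<34)&(h[...,1]>45)&(h[...,2]>70)).astype(np.uint8)
    return m
def rings(cam,o,im,z,box):
    m=tan(im);k=np.zeros_like(m);x0,y0,x1,y1=box;k[y0:y1,x0:x1]=m[y0:y1,x0:x1]
    cs,h=cv2.findContours(k,cv2.RETR_CCOMP,cv2.CHAIN_APPROX_NONE)
    for i,c in enumerate(cs):
        if cv2.contourArea(c)<100: continue
        P=plane(cam,c[:,0],z,o);ce,r=fitc(P);res=np.std(np.hypot(*(P[:,:2]-ce).T))
        if .017<r<.05 and res<.003: print("hole" if h[0][i][3]>=0 else "out",cv2.boundingRect(c),ce.round(4),r.round(4),res.round(4))
E
python3 - <<'E'
from h import *
o,im=snap("wrist","w4.png");print(o["joint_pos"].round(1),o["tool_pos"],o["orientation"])
rings("wrist",o,im,.014,(0,0,560,420))
o2,im=snap("top","t2.png");rings("top",None,im,.014,(0,82,560,272))
E
```

```text
[  48.3    8.5  -28.3    0.   -53.3 -138.2] [0.4492869  0.21565394 0.1606534 ] [-1.79946366e+02 -5.30018227e-03 -1.79925362e+02]
out (245, 161, 70, 69) [0.443  0.2184] 0.0312 0.0003
hole (256, 172, 49, 46) [0.4421 0.2184] 0.0208 0.0004
out (400, 142, 60, 65) [0.4205 0.3627] 0.032 0.0008
hole (412, 152, 36, 44) [0.4203 0.3617] 0.02 0.0007
out (467, 1, 29, 39) [0.2595 0.4167] 0.0186 0.0012
out (204, 155, 27, 27) [0.5832 0.2179] 0.0306 0.0006
hole (208, 159, 20, 19) [0.5828 0.2177] 0.022 0.0006
hole (320, 168, 27, 26) [ 0.5486 -0.0547] 0.0301 0.001
out (322, 89, 39, 38) [ 0.7235 -0.0796] 0.0451 0.0006
hole (327, 94, 30, 29) [ 0.7228 -0.0792] 0.0341 0.0006
```

View pics/w4.png

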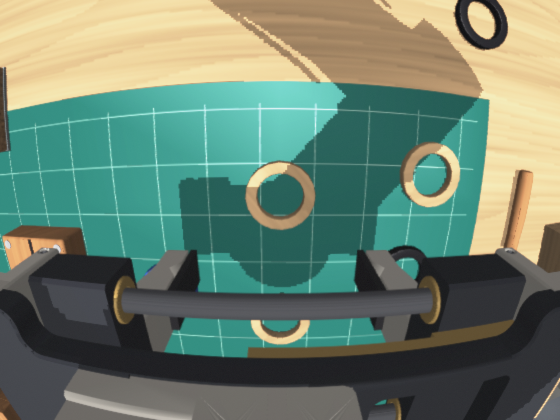

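View pics/t2.png

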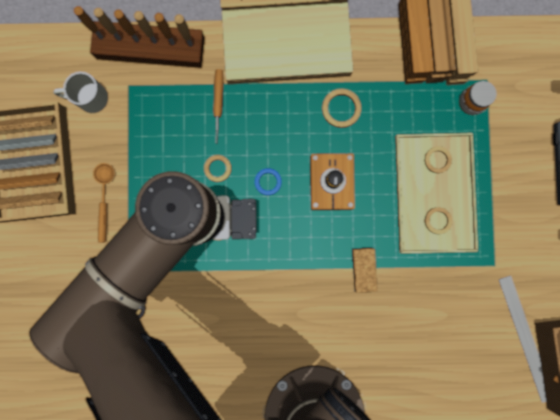

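The finished ring lies flat in the tray at (437,220), clear of the old ring at (437,160). The first raw ring is centred at wrist pixel (280,195), measured at (0.4426, 0.2184).

{"fn": "apply_moves", "kwargs": {
  "targets": [
    {"travel": [6.7, 2.7, 30], "roll": 0, "jaw": 87},
    {"travel": [0, 0, 40], "roll": 0, "jaw": 87},
    {"travel": [0, 0, 40], "roll": 0, "jaw": 87},
    {"travel": [0, 0, 18], "roll": 0, "jaw": 87},
    {"travel": [0, 0, 5], "roll": 0, "jaw": 87},
    {"travel": [0, 0, 0], "roll": 0, "jaw": 75},
    {"travel": [0, 0, 0], "roll": 0, "jaw": 66},
    {"travel": [0, 0, 0], "roll": 0, "jaw": 55},
    {"travel": [0, 0, 0], "roll": 0, "jaw": 55},
    {"travel": [0, 0, 0], "roll": 0, "jaw": 55}
  ]
}}

```text
clock: 15.15
tool_pos: [0.443, 0.2191, 0.0284]
orientation: [179.9, 0.1, -179.9]
force: [-1.4, -0.7, 8.0]
opening: 0.0618
gripper_force: 29.9
```

{"fn": "apply_moves", "kwargs": {
  "targets": [
    {"travel": [0, 0, -15], "roll": 0, "jaw": 55},
    {"travel": [0, 0, -40], "roll": 0, "jaw": 55},
    {"travel": [0, 0, -40], "roll": 0, "jaw": 55},
    {"travel": [0, 0, -40], "roll": 0, "jaw": 55},
    {"travel": [0, 0, -45], "roll": 0, "jaw": 55},
    {"travel": [-16.7, -45, 0], "roll": 0, "jaw": 55},
    {"travel": [0, 0, 0], "roll": 0, "jaw": 55}
  ]
}}

```text
clock: 15.85
tool_pos: [0.4599, 0.1712, 0.2091]
orientation: [179.9, 0.1, 180.0]
force: [-0.8, -0.1, -1.6]
opening: 0.0618
gripper_force: 29.9
```

```bash
cat >> h.py <<'E'
def held(o,im,top=-.014):
    z=o["tool_pos"][2]+top
    m=tan(im);k=np.zeros_like(m);k[150:275,200:355]=m[150:275,200:355]
    c=max(cv2.findContours(k,cv2.RETR_EXTERNAL,cv2.CHAIN_APPROX_NONE)[0],key=cv2.contourArea)[:,0]
    x0,y0,w,h=cv2.boundingRect(c);c=c[(c[:,1]<y0+.4*h)]
    P=plane("wrist",c,z,o);ce,r=fitc(P);print("held",(x0,y0,w,h),"ring-TCP mm",((ce-o["tool_pos"][:2])*1000).round(1),"r",r.round(4),np.std(np.hypot(*(P[:,:2]-ce).T)).round(4))
E
python3 - <<'E'
from h import *
o,im=snap("wrist","w5.png");print(o["tool_pos"],o["orientation"],o["opening"]);held(o,im)
E
```

```text
[0.45986444 0.1711566  0.20911126] [1.79867641e+02 1.45081389e-01 1.79960455e+02] 0.06184400006462929
held (218, 212, 118, 63) ring-TCP mm [-21.4  -0.1] r 0.0153 0.0064
```

View pics/w5.png

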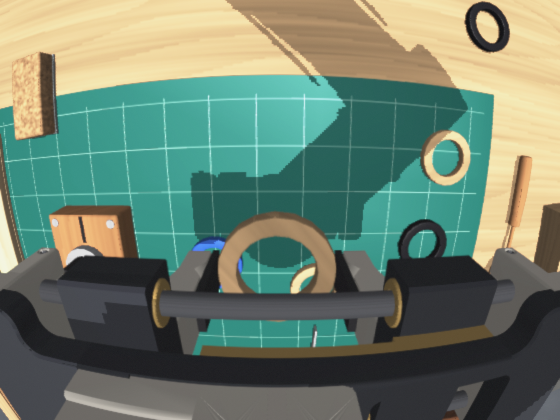

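```bash
cat >> h.py <<'E'
def held(o,im,top=-.014):
    z=o["tool_pos"][2]+top
    h=cv2.cvtColor(im,cv2.COLOR_BGR2HSV);m=tan(im)
    if not np.any(m[255:265,225:232]): pass
    c=[]
    for x in range(221,335):
        v=np.nonzero(m[200:262,x])[0]
        if len(v): c.append((x,200+v[0]))
    P=plane("wrist",c,z,o)[:,:2]
    for _ in range(3):
        ce,r=fitc(P);d=np.abs(np.hypot(*(P-ce).T)-r);P=P[d<max(2.5*np.median(d),.0004)]
    print("held ring-TCP mm",((ce-o["tool_pos"][:2])*1000).round(1),"r",r.round(4),d.std().round(5),len(P))
E
python3 - <<'E'
from h import *
o=ctrl.get_obs();held(o,cv2.imread("pics/w5.png"))
p=dict(o);p["tool_pos"]=np.array([0.54498,-.05116,.2002]);p["orientation"]=np.array([180,.2,-179.9]);
im=cv2.imread("pics/w3.png");im[200:208]=0;im[208:215,:255]=0;im[208:215,300:]=0;held(p,im)
E
```

```text
held ring-TCP mm [-4.7 -0.2] r 0.0293 0.0001 111
held ring-TCP mm [-6.5 -0.1] r 0.0298 0.00075 90
```

Run:
```python
from h import *
o=ctrl.get_obs()
p=dict(o);p["tool_pos"]=np.array([0.54498,-.05116,.2002]);p["orientation"]=np.array([180,.2,-179.9])
for q,y in((o,212),(p,210)):
  for t in(-.012,-.0145,-.018,-.022):
    P=plane("wrist",[(277,y),(218,268),(336,268)],q["tool_pos"][2]+t,q)
    print(t,((P[:,:2]-q["tool_pos"][:2])*1000).round(1).tolist())
```

```text
-0.012 [[-34.7, 0.0], [-4.4, -30.5], [-4.1, 30.5]]
-0.0145 [[-33.9, 0.0], [-3.0, -31.0], [-2.8, 31.0]]
-0.018 [[-32.7, 0.1], [-1.2, -31.7], [-0.9, 31.8]]
-0.022 [[-31.4, 0.1], [1.0, -32.5], [1.2, 32.6]]
-0.012 [[-35.7, -0.1], [-4.2, -30.5], [-4.2, 30.5]]
-0.0145 [[-34.9, -0.1], [-2.9, -31.0], [-2.9, 31.0]]
-0.018 [[-33.8, -0.1], [-1.0, -31.7], [-1.0, 31.7]]
-0.022 [[-32.5, -0.1], [1.1, -32.5], [1.1, 32.6]]
```

{"fn": "apply_moves", "kwargs": {
  "targets": [
    {"travel": [-16.8, -44.4, 0], "roll": 0, "jaw": 55},
    {"travel": [-16.8, -44.4, 0], "roll": 0, "jaw": 55},
    {"travel": [-16.8, -44.4, 0], "roll": 0, "jaw": 55},
    {"travel": [-16.8, -44.4, 0], "roll": 0, "jaw": 55},
    {"travel": [-16.8, -44.4, 0], "roll": 0, "jaw": 55},
    {"travel": [0, 0, 40], "roll": 0, "jaw": 55},
    {"travel": [0, 0, 0], "roll": 0, "jaw": 55},
    {"travel": [0, 0, 0], "roll": 0, "jaw": 55}
  ]
}}

```text
clock: 16.7
tool_pos: [0.5427, -0.0483, 0.1668]
orientation: [-179.9, -0.1, -179.9]
force: [-0.0, -0.3, -0.1]
opening: 0.0622
gripper_force: 29.9
```

{"fn": "apply_moves", "kwargs": {
  "targets": [
    {"travel": [-1.3, -2.7, 0], "roll": 0, "jaw": 55},
    {"travel": [0, 0, 10], "roll": 0, "jaw": 55},
    {"travel": [0, 0, 15], "roll": 0, "jaw": 55},
    {"travel": [0, 0, 10], "roll": 0, "jaw": 55},
    {"travel": [0, 0, 7], "roll": 0, "jaw": 55},
    {"travel": [0, 0, 0], "roll": 0, "jaw": 55}
  ]
}}

```text
clock: 17.3
tool_pos: [0.5441, -0.051, 0.1242]
orientation: [-180.0, -0.1, -179.9]
force: [-0.1, 0.7, -0.6]
opening: 0.0622
gripper_force: 29.9
```

{"fn": "apply_moves", "kwargs": {
  "targets": [
    {"travel": [0, 0, 6], "roll": 0, "jaw": 55},
    {"travel": [0, 0, 8], "roll": 0, "jaw": 55},
    {"travel": [0, 0, 8], "roll": 0, "jaw": 55},
    {"travel": [0, 0, 0], "roll": 0, "jaw": 55}
  ]
}}

```text
clock: 17.7
tool_pos: [0.5438, -0.0513, 0.1017]
orientation: [-180.0, -0.1, -180.0]
force: [0.7, 1.4, -1.5]
opening: 0.062
gripper_force: 29.9
```

{"fn": "apply_moves", "kwargs": {
  "targets": [
    {"travel": [0, 0, 8], "roll": 0, "jaw": 55},
    {"travel": [0, 0, 8], "roll": 0, "jaw": 55},
    {"travel": [0, 0, 4], "roll": 0, "jaw": 55},
    {"travel": [0, 0, 0], "roll": 0, "jaw": 55}
  ]
}}

```text
clock: 18.1
tool_pos: [0.5443, -0.0513, 0.0822]
orientation: [-180.0, -0.1, -179.9]
force: [-0.4, 0.1, -0.5]
opening: 0.0618
gripper_force: 29.9
```

{"fn": "apply_moves", "kwargs": {
  "targets": [
    {"travel": [0, 0, 1.5], "roll": 0, "jaw": 55},
    {"travel": [0, 0, 0], "roll": 0, "jaw": 75},
    {"travel": [0, 0, 0], "roll": 0, "jaw": 87},
    {"travel": [0, 0, 0], "roll": 0, "jaw": 87},
    {"travel": [0, 0, -20], "roll": 0, "jaw": 87},
    {"travel": [0, 0, -45], "roll": 0, "jaw": 87},
    {"travel": [0, 0, -45], "roll": 0, "jaw": 87},
    {"travel": [0, 0, -20], "roll": 0, "jaw": 87},
    {"travel": [-6.5, 44.8, 0], "roll": 0, "jaw": 87},
    {"travel": [-6.5, 44.8, 0], "roll": 0, "jaw": 87}
  ]
}}

```text
clock: 19.1
tool_pos: [0.558, 0.0388, 0.2132]
orientation: [179.9, 0.2, 179.9]
force: [1.3, 0.0, -0.5]
opening: 0.0869
gripper_force: 0.0
```

{"fn": "apply_moves", "kwargs": {
  "targets": [
    {"travel": [-6.5, 44.8, 0], "roll": 0, "jaw": 87},
    {"travel": [-6.5, 44.8, 0], "roll": 0, "jaw": 87},
    {"travel": [-6.5, 44.8, 0], "roll": 0, "jaw": 87},
    {"travel": [-6.5, 44.8, 0], "roll": 0, "jaw": 87},
    {"travel": [0, 0, 40], "roll": 0, "jaw": 87},
    {"travel": [0, 0, 10], "roll": 0, "jaw": 87},
    {"travel": [0, 0, 0], "roll": 0, "jaw": 87},
    {"travel": [0, 0, 0], "roll": 0, "jaw": 87}
  ]
}}

```text
clock: 19.9
tool_pos: [0.5838, 0.217, 0.1626]
orientation: [-180.0, 0.0, -180.0]
force: [0.3, 0.5, 0.9]
opening: 0.0869
gripper_force: 0.0
```

Run:
```python
from h import *
o,im=snap("wrist","w6.png");print(o["joint_pos"].round(1),o["tool_pos"],o["orientation"])
rings("wrist",o,im,.014,(0,0,560,270))
o2,im=snap("top","t3.png");rings("top",None,im,.014,(0,82,560,272))
im=cv2.imread("pics/t3.png")
c=im[80:280,120:490];cv2.imwrite("pics/t3c.png",cv2.resize(c,None,fx=2.1,fy=2.1,interpolation=cv2.INTER_CUBIC))
```

```text
[  38.3   19.4  -12.8    0.   -57.7 -128.3] [0.58380616 0.21695318 0.16261033] [-1.79986808e+02  3.80213708e-02 -1.79976677e+02]
out (245, 165, 69, 68) [0.5817 0.2192] 0.0312 0.0004
hole (256, 177, 48, 44) [0.5809 0.2192] 0.0208 0.0004
out (402, 5, 62, 64) [0.4227 0.3626] 0.0321 0.0008
hole (414, 16, 38, 43) [0.4233 0.3618] 0.0199 0.0008
out (142, 224, 28, 27) [0.4224 0.363 ] 0.0309 0.001
hole (147, 227, 19, 21) [0.422 0.363] 0.0218 0.0006
hole (327, 170, 16, 16) [ 0.556  -0.0602] 0.0175 0.0009
out (322, 89, 39, 38) [ 0.7235 -0.0795] 0.0451 0.0006
hole (327, 94, 30, 29) [ 0.7228 -0.0792] 0.0341 0.0006
```

View pics/t3c.png

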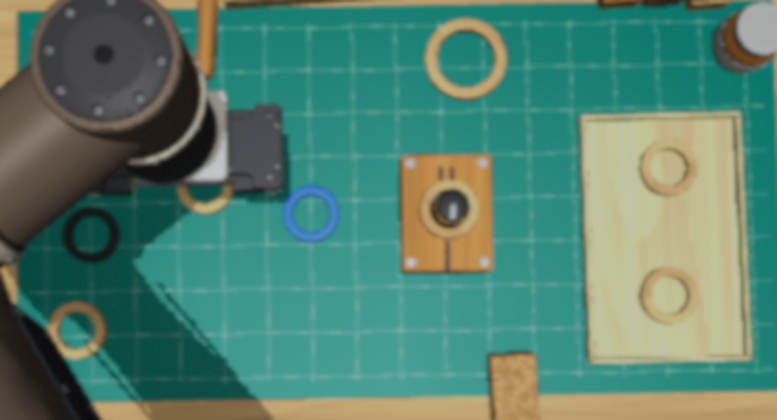

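The top crop shows the first raw ring on the mandrel, centred at (449,208), with two separate rings in the tray and the second raw ring under the gripper.

{"fn": "apply_moves", "kwargs": {
  "targets": [
    {"travel": [3.3, 2.2, 30], "roll": 0, "jaw": 87},
    {"travel": [0, 0, 40], "roll": 0, "jaw": 87},
    {"travel": [0, 0, 40], "roll": 0, "jaw": 87},
    {"travel": [0, 0, 19], "roll": 0, "jaw": 87},
    {"travel": [0, 0, 6], "roll": 0, "jaw": 87},
    {"travel": [0, 0, 0], "roll": 0, "jaw": 75},
    {"travel": [0, 0, 0], "roll": 0, "jaw": 66},
    {"travel": [0, 0, 0], "roll": 0, "jaw": 55},
    {"travel": [0, 0, 0], "roll": 0, "jaw": 55},
    {"travel": [0, 0, 0], "roll": 0, "jaw": 55}
  ]
}}

```text
clock: 21.0
tool_pos: [0.5809, 0.2204, 0.0282]
orientation: [179.9, 0.1, -179.9]
force: [-0.7, -0.8, 7.0]
opening: 0.0633
gripper_force: 30.0
```

{"fn": "apply_moves", "kwargs": {
  "targets": [
    {"travel": [0, 0, -15], "roll": 0, "jaw": 55},
    {"travel": [0, 0, -40], "roll": 0, "jaw": 55},
    {"travel": [0, 0, -40], "roll": 0, "jaw": 55},
    {"travel": [0, 0, -40], "roll": 0, "jaw": 55},
    {"travel": [0, 0, -45], "roll": 0, "jaw": 55},
    {"travel": [0, 0, 0], "roll": 0, "jaw": 55},
    {"travel": [0, 0, 0], "roll": 0, "jaw": 55}
  ]
}}

```text
clock: 21.7
tool_pos: [0.5804, 0.2203, 0.2084]
orientation: [179.9, 0.2, -179.9]
force: [-0.7, 0.2, -1.2]
opening: 0.0629
gripper_force: 30.0
```

```bash
cat >> h.py <<'E'
def far(o,im):
    m=tan(im);c=[]
    for x in range(265,290):
        v=np.nonzero(m[195:235,x])[0]
        if len(v): c.append(195+v[0])
    m[:195]=0;r=np.nonzero(m[262:270,200:355])[1]+200
    y=np.median(c);print("far row",np.sort(c)[:3],y,"cols",r.min(),r.max())
E
python3 - <<'E'
from h import *
far(None,cv2.imread("pics/w5.png"))
o,im=snap("wrist","w7.png");print(o["tool_pos"],o["orientation"],o["opening"]);far(o,im)
E
```

```text
far row [212 212 212] 212.0 cols 218 335
[0.58035475 0.22026429 0.208445  ] [ 1.79854868e+02  1.57662739e-01 -1.79948602e+02] 0.06286687339040747
far row [214 214 214] 214.0 cols 217 335
```

{"fn": "apply_moves", "kwargs": {
  "targets": [
    {"travel": [6.2, -45.2, 0], "roll": 0, "jaw": 55},
    {"travel": [6.2, -45.2, 0], "roll": 0, "jaw": 55},
    {"travel": [6.2, -45.2, 0], "roll": 0, "jaw": 55},
    {"travel": [6.2, -45.2, 0], "roll": 0, "jaw": 55},
    {"travel": [6.2, -45.2, 0], "roll": 0, "jaw": 55},
    {"travel": [6.2, -45.2, 0], "roll": 0, "jaw": 55},
    {"travel": [0, 0, 40], "roll": 0, "jaw": 55},
    {"travel": [0, 0, 0], "roll": 0, "jaw": 55},
    {"travel": [0, 0, 0], "roll": 0, "jaw": 55}
  ]
}}

```text
clock: 22.65
tool_pos: [0.5423, -0.0516, 0.1656]
orientation: [-179.9, -0.2, -179.9]
force: [-0.4, 0.5, -0.2]
opening: 0.063
gripper_force: 30.0
```

{"fn": "apply_moves", "kwargs": {
  "targets": [
    {"travel": [-1, 0.6, 0], "roll": 0, "jaw": 55},
    {"travel": [0, 0, 10], "roll": 0, "jaw": 55},
    {"travel": [0, 0, 15], "roll": 0, "jaw": 55},
    {"travel": [0, 0, 10], "roll": 0, "jaw": 55},
    {"travel": [0, 0, 7], "roll": 0, "jaw": 55},
    {"travel": [0, 0, 0], "roll": 0, "jaw": 55}
  ]
}}

```text
clock: 23.25
tool_pos: [0.5436, -0.0506, 0.1236]
orientation: [-180.0, -0.1, -179.9]
force: [-0.1, 0.1, -1.4]
opening: 0.0633
gripper_force: 30.0
```

{"fn": "apply_moves", "kwargs": {
  "targets": [
    {"travel": [0, 0, 7], "roll": 0, "jaw": 55},
    {"travel": [0, 0, 8], "roll": 0, "jaw": 55},
    {"travel": [0, 0, 8], "roll": 0, "jaw": 55},
    {"travel": [0, 0, 5], "roll": 0, "jaw": 55},
    {"travel": [0, 0, 0], "roll": 0, "jaw": 55}
  ]
}}

```text
clock: 23.75
tool_pos: [0.5436, -0.0509, 0.0956]
orientation: [-180.0, -0.1, -180.0]
force: [-0.8, 0.2, -0.5]
opening: 0.0632
gripper_force: 30.0
```

{"fn": "apply_moves", "kwargs": {
  "targets": [
    {"travel": [0, 0, 2.5], "roll": 0, "jaw": 55},
    {"travel": [0, 0, 0], "roll": 0, "jaw": 75},
    {"travel": [0, 0, 0], "roll": 0, "jaw": 87},
    {"travel": [0, 0, 0], "roll": 0, "jaw": 87},
    {"travel": [0, 0, -20], "roll": 0, "jaw": 87},
    {"travel": [0, 0, -45], "roll": 0, "jaw": 87},
    {"travel": [0, 0, -45], "roll": 0, "jaw": 87},
    {"travel": [0, 0, -10], "roll": 0, "jaw": 87},
    {"travel": [13.4, 46, 0], "roll": 0, "jaw": 87},
    {"travel": [13.4, 46, 0], "roll": 0, "jaw": 87}
  ]
}}

```text
clock: 24.75
tool_pos: [0.5172, 0.0414, 0.2147]
orientation: [179.9, 0.1, 179.9]
force: [1.3, 1.7, -0.3]
opening: 0.0873
gripper_force: 0.0
```

{"fn": "apply_moves", "kwargs": {
  "targets": [
    {"travel": [13.4, 46, 0], "roll": 0, "jaw": 87},
    {"travel": [13.4, 46, 0], "roll": 0, "jaw": 87},
    {"travel": [13.4, 46, 0], "roll": 0, "jaw": 87},
    {"travel": [13.4, 46, 0], "roll": 0, "jaw": 87},
    {"travel": [13.4, 46, 0], "roll": 0, "jaw": 87},
    {"travel": [13.4, 46, 0], "roll": 0, "jaw": 87},
    {"travel": [13.4, 46, 0], "roll": 0, "jaw": 87},
    {"travel": [0, 0, 40], "roll": 0, "jaw": 87},
    {"travel": [0, 0, 10], "roll": 0, "jaw": 87},
    {"travel": [0, 0, 0], "roll": 0, "jaw": 87}
  ]
}}

```text
clock: 25.75
tool_pos: [0.4223, 0.3617, 0.1624]
orientation: [-179.8, -0.1, -179.9]
force: [-0.4, -0.7, 0.3]
opening: 0.0871
gripper_force: 0.0
```

Run:
```python
from h import *
o,im=snap("wrist","w8.png");print(o["joint_pos"].round(1),o["tool_pos"],o["orientation"])
rings("wrist",o,im,.014,(0,0,560,270))
o2,im=snap("top","t4.png");rings("top",None,im,.014,(0,82,560,272))
im=cv2.imread("pics/t4.png")
c=im[80:280,120:490];cv2.imwrite("pics/t4c.png",cv2.resize(c,None,fx=2.1,fy=2.1,interpolation=cv2.INTER_CUBIC))
```

```text
[  60.8   13.7  -21.1   -0.   -55.4 -150.7] [0.42232394 0.36174003 0.16236804] [-1.79783511e+02 -1.33258720e-01 -1.79942283e+02]
out (247, 166, 69, 68) [0.4203 0.365 ] 0.0313 0.0004
hole (257, 177, 48, 45) [0.4196 0.3649] 0.0208 0.0004
out (323, 3, 46, 42) [0.2588 0.4213] 0.0198 0.0005
hole (326, 169, 18, 17) [ 0.5566 -0.0597] 0.0189 0.0011
out (322, 89, 39, 38) [ 0.7235 -0.0796] 0.0451 0.0006
hole (327, 94, 30, 29) [ 0.7228 -0.0791] 0.0341 0.0006
```

{"fn": "apply_moves", "kwargs": {
  "targets": [
    {"travel": [3, 3, 30], "roll": 0, "jaw": 87},
    {"travel": [0, 0, 40], "roll": 0, "jaw": 87},
    {"travel": [0, 0, 40], "roll": 0, "jaw": 87},
    {"travel": [0, 0, 19], "roll": 0, "jaw": 87},
    {"travel": [0, 0, 6], "roll": 0, "jaw": 87},
    {"travel": [0, 0, 0], "roll": 0, "jaw": 75},
    {"travel": [0, 0, 0], "roll": 0, "jaw": 66},
    {"travel": [0, 0, 0], "roll": 0, "jaw": 55},
    {"travel": [0, 0, 0], "roll": 0, "jaw": 55},
    {"travel": [0, 0, 0], "roll": 0, "jaw": 55}
  ]
}}

```text
clock: 26.85
tool_pos: [0.4207, 0.3668, 0.0305]
orientation: [179.9, 0.1, -179.9]
force: [-1.1, -1.0, 8.4]
opening: 0.0621
gripper_force: 30.0
```

{"fn": "apply_moves", "kwargs": {
  "targets": [
    {"travel": [0, 0, -15], "roll": 0, "jaw": 55},
    {"travel": [0, 0, -40], "roll": 0, "jaw": 55},
    {"travel": [0, 0, -40], "roll": 0, "jaw": 55},
    {"travel": [0, 0, -40], "roll": 0, "jaw": 55},
    {"travel": [0, 0, -45], "roll": 0, "jaw": 55},
    {"travel": [0, 0, 0], "roll": 0, "jaw": 55},
    {"travel": [0, 0, 0], "roll": 0, "jaw": 55}
  ]
}}

```text
clock: 27.55
tool_pos: [0.4202, 0.3666, 0.2108]
orientation: [179.8, 0.1, -179.9]
force: [0.3, -0.8, -1.4]
opening: 0.062
gripper_force: 30.0
```

Run:
```python
from h import *
o,im=snap("wrist","w9.png");print(o["tool_pos"],o["orientation"],o["opening"]);far(o,im)
```

```text
[0.42022455 0.36663515 0.21079212] [ 1.79804604e+02  9.13650276e-02 -1.79945428e+02] 0.06195266415228514
far row [210 210 210] 210.0 cols 218 335
```

View pics/t4c.png

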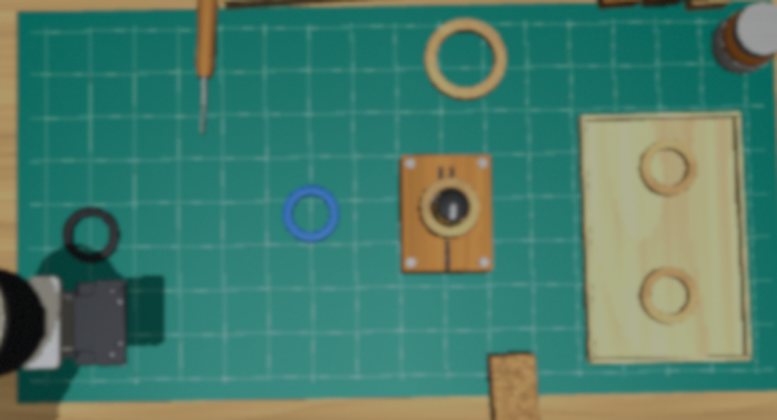

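The top crop shows both placed rings on the mandrel at (449,208), the tray with two rings side by side, and nothing else disturbed.

{"fn": "apply_moves", "kwargs": {
  "targets": [
    {"travel": [-13.8, -46.4, 0], "roll": 0, "jaw": 55},
    {"travel": [-13.8, -46.4, 0], "roll": 0, "jaw": 55},
    {"travel": [-13.8, -46.4, 0], "roll": 0, "jaw": 55},
    {"travel": [-13.8, -46.4, 0], "roll": 0, "jaw": 55},
    {"travel": [-13.8, -46.4, 0], "roll": 0, "jaw": 55},
    {"travel": [-13.8, -46.4, 0], "roll": 0, "jaw": 55},
    {"travel": [-13.8, -46.4, 0], "roll": 0, "jaw": 55},
    {"travel": [-13.8, -46.4, 0], "roll": 0, "jaw": 55},
    {"travel": [-13.8, -46.4, 0], "roll": 0, "jaw": 55}
  ]
}}

```text
clock: 28.5
tool_pos: [0.5441, -0.0534, 0.2076]
orientation: [-180.0, -0.1, -179.9]
force: [1.6, -0.3, 0.7]
opening: 0.0619
gripper_force: 30.0
```

{"fn": "apply_moves", "kwargs": {
  "targets": [
    {"travel": [0, 0, 40], "roll": 0, "jaw": 55},
    {"travel": [0, 0, 0], "roll": 0, "jaw": 55},
    {"travel": [0, 0, 0], "roll": 0, "jaw": 55}
  ]
}}

```text
clock: 28.8
tool_pos: [0.5436, -0.0517, 0.1679]
orientation: [-179.9, -0.2, -180.0]
force: [0.4, 0.7, 1.3]
opening: 0.0617
gripper_force: 30.0
```

{"fn": "apply_moves", "kwargs": {
  "targets": [
    {"travel": [-1.1, 0.7, 0], "roll": 0, "jaw": 55},
    {"travel": [0, 0, 10], "roll": 0, "jaw": 55},
    {"travel": [0, 0, 15], "roll": 0, "jaw": 55},
    {"travel": [0, 0, 10], "roll": 0, "jaw": 55},
    {"travel": [0, 0, 7], "roll": 0, "jaw": 55},
    {"travel": [0, 0, 0], "roll": 0, "jaw": 55}
  ]
}}

```text
clock: 29.4
tool_pos: [0.5453, -0.0504, 0.1262]
orientation: [-180.0, -0.1, -179.9]
force: [1.1, 0.1, -1.7]
opening: 0.0623
gripper_force: 30.0
```

{"fn": "apply_moves", "kwargs": {
  "targets": [
    {"travel": [0, 0, 6], "roll": 0, "jaw": 55},
    {"travel": [0, 0, 6], "roll": 0, "jaw": 55},
    {"travel": [0, 0, 4], "roll": 0, "jaw": 55},
    {"travel": [0, 0, 0], "roll": 0, "jaw": 55}
  ]
}}

```text
clock: 29.8
tool_pos: [0.5459, -0.0506, 0.1108]
orientation: [180.0, 0.0, -180.0]
force: [0.5, 0.6, -0.3]
opening: 0.0617
gripper_force: 30.0
```

{"fn": "apply_moves", "kwargs": {
  "targets": [
    {"travel": [0.5, 0, 2], "roll": 0, "jaw": 55},
    {"travel": [0, 0, 2], "roll": 0, "jaw": 55},
    {"travel": [0, 0, 0], "roll": 0, "jaw": 55}
  ]
}}

```text
clock: 30.1
tool_pos: [0.5456, -0.0508, 0.1078]
orientation: [-180.0, 0.1, -179.9]
force: [-1.9, 0.4, 6.0]
opening: 0.0618
gripper_force: 30.0
```

{"fn": "apply_moves", "kwargs": {
  "targets": [
    {"travel": [0, 0, 0], "roll": 0, "jaw": 75},
    {"travel": [0, 0, 0], "roll": 0, "jaw": 87},
    {"travel": [0, 0, 0], "roll": 0, "jaw": 87},
    {"travel": [0, 0, -20], "roll": 0, "jaw": 87},
    {"travel": [0, 0, -40], "roll": 0, "jaw": 87},
    {"travel": [0, 0, -40], "roll": 0, "jaw": 87},
    {"travel": [0, 0, -30], "roll": 0, "jaw": 87},
    {"travel": [0, 0, 0], "roll": 0, "jaw": 87},
    {"travel": [0, 0, 0], "roll": 0, "jaw": 87}
  ]
}}

```text
clock: 31.0
tool_pos: [0.5454, -0.0506, 0.2375]
orientation: [180.0, 0.1, -180.0]
force: [-0.4, -0.2, -0.6]
opening: 0.0869
gripper_force: 0.0
```

Run:
```python
from h import *
o,im=snap("wrist","w10.png");print(o["joint_pos"].round(1),o["tool_pos"],o["orientation"])
_,s=snap("scene");s=s[150:240,200:300]
a=cv2.resize(im[110:260,200:350],(500,500),interpolation=cv2.INTER_CUBIC)
b=cv2.resize(s,(300,270),interpolation=cv2.INTER_CUBIC);b=np.vstack([b,np.zeros((230,300,3),np.uint8)])
cv2.imwrite("pics/c10.png",np.hstack([a,b]))
```

```text
[  15.2    9.   -16.5   -0.   -64.4 -105.1] [ 0.5453739  -0.05055947  0.23745042] [ 1.79960268e+02  7.47197331e-02 -1.79956103e+02]
```

View pics/c10.png

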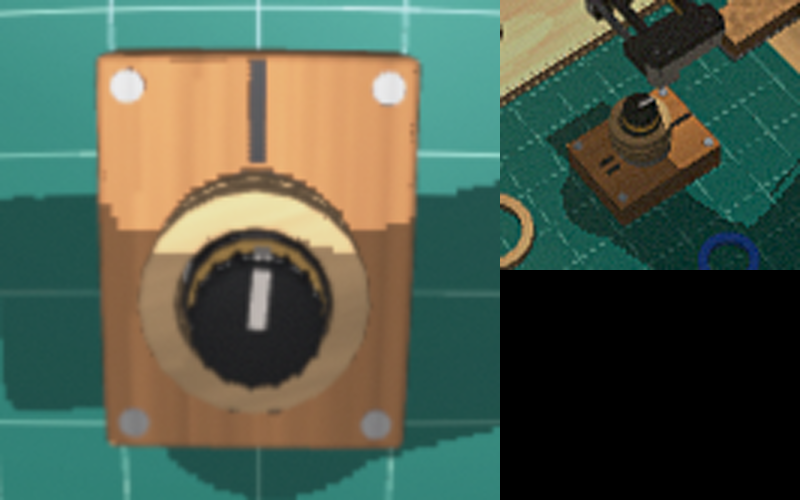

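The crop shows the stack lying flat and concentric, with the knob at (258,300) and its line still pointing to the long mark, so I tighten now.

{"fn": "apply_moves", "kwargs": {
  "targets": [
    {"travel": [1.2, 0, 40], "roll": 0, "jaw": 60},
    {"travel": [0, 0, 40], "roll": 0, "jaw": 60},
    {"travel": [0, 0, 24], "roll": 0, "jaw": 60},
    {"travel": [0, 0, 10], "roll": 0, "jaw": 50},
    {"travel": [0, 0, 0], "roll": 0, "jaw": 38},
    {"travel": [0, 0, 0], "roll": 0, "jaw": 30},
    {"travel": [0, 0, 0], "roll": 0, "jaw": 25},
    {"travel": [0, 0, 0], "roll": 0, "jaw": 25},
    {"travel": [0, 0, 0], "roll": 0, "jaw": 25}
  ]
}}

```text
clock: 32.0
tool_pos: [0.545, -0.0505, 0.1243]
orientation: [180.0, 0.1, -179.9]
force: [0.2, 0.3, 3.1]
opening: 0.0323
gripper_force: 30.0
```

{"fn": "apply_moves", "kwargs": {
  "targets": [
    {"travel": [0, 0, 0.1], "roll": -8.5, "jaw": 25},
    {"travel": [0, 0, 0.1], "roll": -8.5, "jaw": 25},
    {"travel": [0, 0, 0.1], "roll": -8.5, "jaw": 25},
    {"travel": [0, 0, 0.1], "roll": -8.5, "jaw": 25},
    {"travel": [0, 0, 0.1], "roll": -8.5, "jaw": 25},
    {"travel": [0, 0, 0.1], "roll": -8.5, "jaw": 25},
    {"travel": [0, 0, 0.1], "roll": -8.5, "jaw": 25},
    {"travel": [0, 0, 0.1], "roll": -8.5, "jaw": 25},
    {"travel": [0, 0, 0.1], "roll": -8.5, "jaw": 25},
    {"travel": [0, 0, 0.1], "roll": -8.5, "jaw": 25}
  ]
}}

```text
clock: 33.0
tool_pos: [0.5441, -0.0497, 0.1233]
orientation: [-179.9, 0.1, -94.6]
force: [-4.3, 5.8, 9.2]
opening: 0.0329
gripper_force: 30.0
```

{"fn": "apply_moves", "kwargs": {
  "targets": [
    {"travel": [0, 0, 0.1], "roll": -8.5, "jaw": 25},
    {"travel": [0, 0, 0.1], "roll": -8.5, "jaw": 25},
    {"travel": [0, 0, 0.1], "roll": -8.5, "jaw": 25},
    {"travel": [0, 0, 0.1], "roll": -8.5, "jaw": 25},
    {"travel": [0, 0, 0.1], "roll": -8.5, "jaw": 25},
    {"travel": [0, 0, 0.1], "roll": -8.5, "jaw": 25},
    {"travel": [0, 0, 0.1], "roll": -8.5, "jaw": 25},
    {"travel": [0, 0, 0.1], "roll": -8.5, "jaw": 25},
    {"travel": [0, 0, 0.1], "roll": -8.5, "jaw": 25},
    {"travel": [0, 0, 0], "roll": -4, "jaw": 25}
  ]
}}

```text
clock: 34.0
tool_pos: [0.5432, -0.0504, 0.1228]
orientation: [-180.0, 0.0, -14.1]
force: [-9.3, 3.9, 14.2]
opening: 0.0325
gripper_force: 30.0
```

{"fn": "apply_moves", "kwargs": {
  "targets": [
    {"travel": [0, 0, 0], "roll": -4, "jaw": 25},
    {"travel": [0, 0, 0], "roll": -4, "jaw": 25},
    {"travel": [0, 0, 0], "roll": -4, "jaw": 25},
    {"travel": [0, 0, 0], "roll": 0, "jaw": 25}
  ]
}}

```text
clock: 34.4
tool_pos: [0.5431, -0.0506, 0.1227]
orientation: [-180.0, 0.0, -2.3]
force: [-8.5, 2.9, 14.2]
opening: 0.0322
gripper_force: 30.0
```

Run:
```python
from plant import ctrl
o=ctrl.get_obs();print(o["moment"],o["orientation"],o["force"])
```

```text
[ 1.11986013  3.24282627 -0.01346348] [-1.79992673e+02  3.81119331e-02 -2.30258187e+00] [-8.45889901  2.89689103 14.18152019]
```

{"fn": "apply_moves", "kwargs": {
  "targets": [
    {"travel": [0, 0, 0], "roll": -4, "jaw": 25},
    {"travel": [0, 0, 0], "roll": -4, "jaw": 25},
    {"travel": [0, 0, 0], "roll": -4, "jaw": 25}
  ]
}}

```text
clock: 34.7
tool_pos: [0.5436, -0.0507, 0.1227]
orientation: [-180.0, -0.0, 9.7]
force: [-3.3, 1.3, 8.7]
opening: 0.0329
gripper_force: 30.0
```

Run:
```python
from plant import ctrl
o=ctrl.get_obs();print(o["moment"],o["orientation"],o["force"])
```

```text
[ 0.49882927  1.07196988 -0.61615109] [-1.79982473e+02 -2.15998104e-02  9.67108228e+00] [-3.27557342  1.29047026  8.71890093]
```

{"fn": "apply_moves", "kwargs": {
  "targets": [
    {"travel": [0, 0, 0], "roll": 0, "jaw": 70},
    {"travel": [0, 0, 0], "roll": 0, "jaw": 87},
    {"travel": [0, 0, 0], "roll": 0, "jaw": 87},
    {"travel": [0, 0, -40], "roll": 0, "jaw": 87},
    {"travel": [0, 0, -40], "roll": 0, "jaw": 87},
    {"travel": [0, 0, -40], "roll": 0, "jaw": 87},
    {"travel": [0, 0, 0], "roll": 0, "jaw": 87},
    {"travel": [0, 0, 0], "roll": 0, "jaw": 87}
  ]
}}

```text
clock: 35.5
tool_pos: [0.5444, -0.0505, 0.242]
orientation: [-180.0, -0.1, 9.5]
force: [0.1, -0.1, -0.8]
opening: 0.0861
gripper_force: 0.0
```

Run:
```python
from h import *
o,im=snap("wrist","w11.png");print(o["tool_pos"],o["orientation"])
cv2.imwrite("pics/c11.png",cv2.resize(im[100:260],(800,229)) if 0 else cv2.resize(im[100:260,180:380],None,fx=3,fy=3,interpolation=cv2.INTER_CUBIC))
```

```text
[ 0.54442219 -0.05052521  0.24200697] [-1.79972724e+02 -1.25983280e-01  9.51810117e+00]
```

View pics/c11.png

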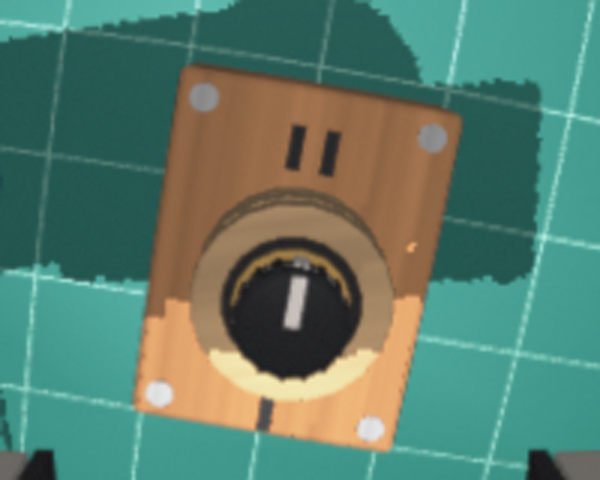

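The knob met its stop at a moment of 0.62 N m. Its line at (296,300) points between the two short lines, and the stack is flat and concentric.

```bash
python3 -c "
from plant import ctrl
print(ctrl.close_job())"
```

```text
the job is handed in; nothing more can be done
None
```

The changeover is done and handed in at about 36 s of robot time: the finished ring lies flat in the tray beside the old one, and all three raw rings are stacked flat on the flange. The knob is tight against its stop with its line at the two short marks; the hand-in call gave no verdict.

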